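# Set up the brazing bench: couplings to their firebricks, then one flux cup

## Robot

A 6-joint arm with a two-finger parallel gripper is mounted at the origin on the work surface. World frame = base frame: x ahead of the robot, y to its left, z up, the work surface at z = 0. Lengths are in m, angles in degrees, forces in N, time in s.
With the tool pointing down it reaches from about 0.35 to 0.875 m from the base axis. Payload 4.2 kg.
Tool frame: the origin (TCP) lies midway between the tips of the shut fingers; the grasp point (between the pads) lies 19 mm behind it; z points along the fingers, y is the line along which they close (so a half turn about z gives the same grasp; the last joint's range is limited). The gripper opens to 87 mm and grips with 3 to 60 N. Pads are 19 mm wide; open, the fingers measure 117 mm over their backs; the gripper's body (75 mm by 190 mm) begins 51 mm behind the grasp point.
Start: joints at [-54.855, 22.042, 0.453, 0, -68.411, -14.817], TCP at [0.217, -0.586, 0.223] pointing down, gripper open.
Joint ranges: [-179.83, 179.83], [-69.29, 118.12], [-61.27, 80.66], [-181.25, 117.63], [-171.15, -9.14], [-177.46, 177.46]. Speed limits (degrees/s): [159.86, 159.86, 180, 180, 180, 180].

## Interface

Orientations are given as a 3x3 rotation matrix whose columns are the frame's x, y, z axes.
In Python, from station import sense, capture, camera_params, finish_job gives the robot as it stands.
- The arm moves only by the tool drive_tool, never from a script. Its argument "rows" is a list of rows, each an object of numbers: "tx", "ty", "tz": the shift along the tool's x, y, z in cm; "ax", "ay", "az": the turn, a rotation vector about the tool's x, y, z in rad; "claw": the finger opening in cm, from 0 to 8.7. In form: [{"tx": .., "ty": .., "tz": .., "ax": .., "ay": .., "az": .., "claw": ..}, ...]. A call has 1 to 10 rows; each row shifts and turns the commanded pose from where the row before left it, along the tool's axes as they then stand; what a row does not reach is not made up. A row lasts 1/12 s, in which the tool goes at most 41.7 mm and 7.16 degrees, less where a joint would pass 70% of its speed; a pose out of reach is approached as far as the arm can. A call with a gripper value outside its range is refused whole. The fingers move at their own pace and stop on an object; the grip force is fixed at half the most. Time passes only in rows, so rows that do not move let the fingers close. It gives the time, the measured TCP pose, the force, the opening and the grip force at its end, in the units of the state.
- sense(): the state, without advancing time (a new reading comes with each control period).
- capture(name): name is "side" or "top"; returns (picture, depth): 480x640x3 uint8, red, green, blue; 480x640 float32, m along the optical axis (not along the pixel's ray), 0 where there is no reading.
- camera_params(name): a dict with "intrinsics" (3x3 intrinsics, pixels), "R" (3x3) and "t" (3): a world point X has camera coordinates R X + t. Camera axes: x right, y down, z forward; pixel columns grow to the right and rows downward; lengths in m; the calibration is good to about 2 mm. A picture is of the moment at which its call begins. camera_params takes no time and is no camera call.
- finish_job(): hands the job in; it is judged then, once.
The state is a dict: "time_s": time; "joints": joint angles; "joint_velocities": joint speeds; "effort": joint torques, N m; "tcp_pos": TCP position; "ee_rot": TCP orientation; "wrist_force": force on the tool from outside, world axes, zero at the start; "moment": the same for the moment, N m; "gripper_width": opening from 0.0 (shut) to 1.0 (fully open); "gripper_force": force on a finger pad.
Only numpy, scipy, OpenCV 4.12 (cv2) and the standard library are available. Lean on these libraries where they do the work, as an engineer would, in place of code of your own. Each camera call takes 0.05 s, during which the arm holds its last target. There are 200 camera calls.

## Task

Stand each of the three plain copper couplings upright in the middle of the firebrick of its own size: the largest coupling on the largest brick, the middle one on the middle one, the smallest on the smallest. Then, last of all, lift only the top cup off the nested pair of steel cups and stand it in the middle of the round steel stand. Set everything down gently without dropping it, and leave the lower cup and the copper tee where they are.

Things in the scene. Friction and masses are not known exactly. Their poses are not given: they have to be found in the camera images.
- coupling_l_center (a point): the largest of three plain copper pipe couplings: a straight open tube standing on end, outside diameter 56 mm, wall 3 mm, height 60 mm. The point is its centre, half-way up (30 mm above its underside); z is the tube's axis, up
- coupling_m_center (a point): the middle of three plain copper pipe couplings: a straight open tube standing on end, outside diameter 42 mm, wall 3 mm, height 50 mm. The point is its centre, half-way up (25 mm above its underside); z is the tube's axis, up
- coupling_s_center (a point): the smallest of three plain copper pipe couplings: a straight open tube standing on end, outside diameter 28 mm, wall 3 mm, height 40 mm. The point is its centre, half-way up (20 mm above its underside); z is the tube's axis, up
- brick_l_top (a point): the largest of three square cream firebricks, 100 x 100 mm and 30 mm thick, lying flat and fixed to the bench. The point is the centre of its upper face; x and y lie along its sides, z up. (All these things and targets stand in two rows along the world y axis, about 160 mm apart in a row and 170 mm between rows; most room for fingers is before and behind a thing, along x)
- brick_m_top (a point): the middle of three square cream firebricks, 76 x 76 mm and 30 mm thick, lying flat and fixed to the bench. The point is the centre of its upper face; x and y lie along its sides, z up
- brick_s_top (a point): the smallest of three square cream firebricks, 52 x 52 mm and 30 mm thick, lying flat and fixed to the bench. The point is the centre of its upper face; x and y lie along its sides, z up
- stand_top (a point): a flat round dark steel stand, diameter 90 mm, 15 mm high, fixed to the bench. The point is the centre of its upper face; z up
- cup_top_center (a point): the top one of two like steel flux cups: 54 mm tall, a straight-sided bowl (outside diameter 58 mm, 30 mm tall) on a solid foot (diameter 44 mm, 24 mm tall). The point is on the axis half-way up, 27 mm below the rim; z up. Its foot sits loosely in the lower cup and its bowl starts at the lower one's rim, so its upper 30 mm stand clear above the lower cup
- cup_low_center (a point): the lower of the two nested steel flux cups, standing on the bench; to be left there: 54 mm tall, a straight-sided bowl (outside diameter 58 mm, 30 mm tall) on a solid foot (diameter 44 mm, 24 mm tall). The point is on the axis half-way up, 27 mm below the rim; z up
- tee_center (a point): a copper pipe tee lying flat on the bench, 69 mm long, 26 mm high, its branch reaching 36 mm to one side; not wanted, to be left alone. The point is where the axes of its arms cross, 13 mm above the bench; x along its run, y along its branch
Mind the look-alikes: they are no part of the job. Leave any pink or yellow look-alike of the part that bears coupling_s_center alone. What is shaped like the part that bears coupling_l_center but black is not meant.

How it is judged (in metres and radians):
On the way, in this order (a step that is already met when the one before it is completed fails the run):
1. all three couplings stand released on the bricks of their own sizes (horizontal distance between coupling_l_center and brick_l_top below 0.012 m and z of coupling_l_center in the frame of brick_l_top between 0.026 and 0.034 m and angle between the z axis of coupling_l_center and the z axis of brick_l_top, either way round below 0.1 rad and horizontal distance between coupling_m_center and brick_m_top below 0.012 m and z of coupling_m_center in the frame of brick_m_top between 0.021 and 0.029 m and angle between the z axis of coupling_m_center and the z axis of brick_m_top, either way round below 0.1 rad and horizontal distance between coupling_s_center and brick_s_top below 0.012 m and z of coupling_s_center in the frame of brick_s_top between 0.016 and 0.024 m and angle between the z axis of coupling_s_center and the z axis of brick_s_top, either way round below 0.1 rad and linear speed of each of coupling_l, coupling_m, coupling_s below 0.02 m/s and contact force between each of coupling_l, coupling_m, coupling_s and the fingers below 0.1 N), for 0.2 s.
2. after that, the top cup stands released on the round stand (horizontal distance between cup_top_center and stand_top below 0.012 m and z of cup_top_center in the frame of stand_top between 0.023 and 0.031 m and angle between the z axis of cup_top_center and the z axis of stand_top, either way round below 0.1 rad and linear speed of cup_top below 0.02 m/s and contact force between cup_top and the fingers below 0.1 N), for 0.2 s.
At the end, for the whole second after the job is handed in: Each coupling stands upright (within 0.1 rad) on the upper face of the brick of its own size, its axis within 12 mm of the brick's centre; the top cup stands upright on the round stand within 12 mm of its centre; all are released and at rest (all of step 1 and all of step 2); the robot touches nothing.
It fails at once if the lower cup is lifted or moved more than 25 mm (distance of cup_low_center from where it was at the start of the episode above 0.025 m).
It fails at once if the copper tee is moved more than 30 mm (distance of tee_center from where it was at the start of the episode above 0.03 m).
It fails at once if a coupling or the top cup is dropped (unheld and faster than 0.6 m/s, a fall of about 18 mm) ((linear speed of coupling_l above 0.6 m/s and contact force between coupling_l and the fingers below 0.1 N) or (linear speed of coupling_m above 0.6 m/s and contact force between coupling_m and the fingers below 0.1 N) or (linear speed of coupling_s above 0.6 m/s and contact force between coupling_s and the fingers below 0.1 N) or (linear speed of cup_top above 0.6 m/s and contact force between cup_top and the fingers below 0.1 N)).
It also fails if it takes over 122 s, if anything falls off the work surface, if the arm or the gripper's body presses on something with over 40 N, if the wrist force passes 120 N, or if a joint passes its speed limit or range.

## Working session

There is one attempt and no reset: what is moved stays moved. The work goes in short steps, Python scripts to look and compute and a tool call to move; the robot and the scene stay as the last step left them, time stands still between calls to the robot, and variables do not carry over. Pictures are saved under pics/ and viewed, at most 14 in all, crops included, and the job is handed in when it is done.

Besides the shell and the picture viewer there is one more tool, called as name(argument=value, ...), one argument or row to a line, values as JSON. drive_tool: Moves the arm, as the interface text tells. Its arguments: {"type":"object","properties":{"rows":{"type":"array"}},"required":["rows"]}

```bash
mkdir -p pics
python3 - <<'E'
from station import *
import cv2,numpy as np
s=sense();print({k:s[k] for k in('time_s','tcp_pos','ee_rot','gripper_width')})
for n in('top','side'):
    p,d=capture(n);np.savez(f'pics/{n}0.npz',p=p,d=d);cv2.imwrite(f'pics/{n}0.png',p[:,:,::-1]);c=camera_params(n);print(n,c)
E
```

```text
{'time_s': 0.0, 'tcp_pos': array([ 0.21693056, -0.58549351,  0.22143827]), 'ee_rot': array([[-9.37787003e-01, -3.47210075e-01, -8.37556198e-04],
       [-3.47211077e-01,  9.37784780e-01,  2.04304769e-03],
       [ 7.60807133e-05,  2.20675236e-03, -9.99997562e-01]]), 'gripper_width': 0.9954639750259131}
top {'intrinsics': array([[463.66636541,   0.        , 312.19360898],
       [  0.        , 463.66636541, 241.36905641],
       [  0.        ,   0.        ,   1.        ]]), 'R': array([[-0.00133035, -0.99950357,  0.03147773],
       [-0.99558981, -0.00162891, -0.09379914],
       [ 0.09380385, -0.0314637 , -0.9950934 ]]), 't': array([-0.0200676 ,  0.49155939,  0.89485645])}
side {'intrinsics': array([[587.15571193,   0.        , 313.2579125 ],
       [  0.        , 587.15571193, 237.70270935],
       [  0.        ,   0.        ,   1.        ]]), 'R': array([[-0.88547488, -0.46450807,  0.01290299],
       [-0.22702617,  0.40821045, -0.88420775],
       [ 0.4054545 , -0.78587307, -0.46691559]]), 't': array([0.43919931, 0.19945749, 0.82837682])}
```

View pics/top0.png

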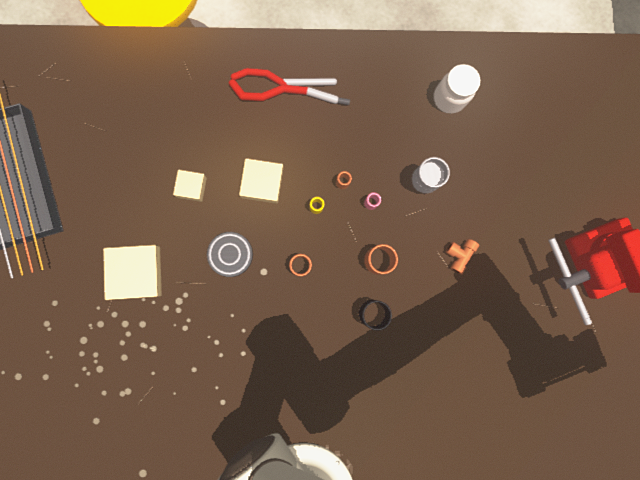

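View pics/side0.png

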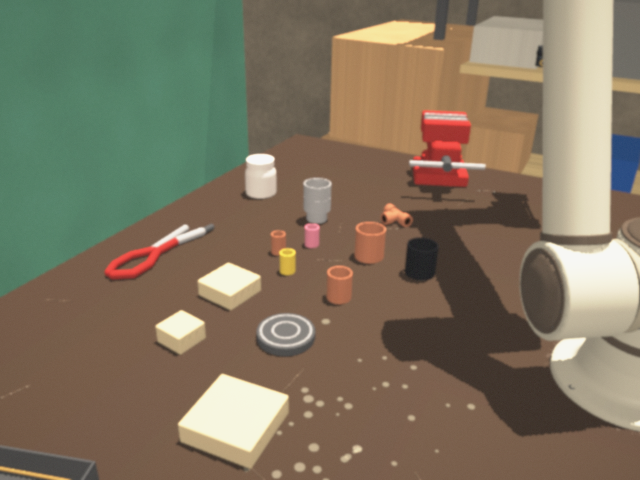

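The top view shows the couplings S, M and L at (344,179), (300,265) and (382,260). The bricks L, M and S are at (131,272), (261,180) and (189,185), the stand at (230,254), the cups at (431,175) and the tee at (462,254). Yellow (317,205), pink (373,200) and black (376,314) are the look-alikes. The side view shows the same layout, with everything upright.

```bash
cat > h.py <<'E'
from station import *
import cv2,numpy as np
def cast(n,uv,z):
    c=camera_params(n);uv=np.atleast_2d(uv).astype(float)
    r=np.c_[uv,np.ones(len(uv))]@np.linalg.inv(c['intrinsics']).T@c['R']
    o=-c['R'].T@c['t'];return (o+r*((z-o[2])/r[:,2])[:,None])
def cloud(n,d):
    c=camera_params(n);v,u=np.mgrid[:480,:640]
    k=np.stack([u,v,np.ones_like(u)],-1)@np.linalg.inv(c['intrinsics']).T*d[...,None]
    return (k-c['t'])@c['R']
def blob(n,p,d,uv,rad,h,tol=.008):
    X=cloud(n,d);v,u=np.mgrid[:480,:640]
    m=(np.hypot(u-uv[0],v-uv[1])<rad)&(abs(X[...,2]-h)<tol)&(d>0)
    P=cast(n,np.c_[u[m],v[m]],h)[:,:2].astype(np.float32)
    (x,y),r=cv2.minEnclosingCircle(P)
    rc=cv2.minAreaRect(P)
    return m.sum(),np.round([x,y,2*r],4),np.round([*rc[0],*rc[1],rc[2]],4)
E
python3 - <<'E'
from h import *
f=np.load('pics/top0.npz');p,d=f['p'],f['d']
X=cloud('top',d);print('bench z',np.median(X[330:400,100:200,2]),X[330:400,100:200,2].std())
for k,uv,r,h in [('cl',(382,260),24,.06),('cm',(300,265),18,.05),('cs',(344,179),13,.04),('bl',(131,272),42,.03),('bm',(261,180),33,.03),('bs',(189,185),24,.03),('st',(230,254),28,.015),('cup',(431,175),26,.084),('yel',(317,205),12,.04),('pink',(373,200),12,.04),('tee',(462,254),24,.02),('black',(376,314),22,.06)]:
    print(k,*blob('top',p,d,uv,r,h,.006 if k=='st' else .008))
E
```

```text
bench z -0.00015330109158133594 0.06798838700542797
cl 174 [ 0.4551 -0.153   0.0565] [ 4.54700e-01 -1.52800e-01  5.56000e-02  5.34000e-02  8.99703e+01]
cm 105 [0.4442 0.0034 0.0416] [4.44600e-01 3.30000e-03 4.02000e-02 4.02000e-02 8.99627e+01]
cs 75 [ 0.6148 -0.0835  0.0288] [ 0.6148 -0.0834  0.0261  0.0258  0.3174]
bl 2749 [0.4308 0.3311 0.1389] [0.4313 0.3302 0.0997 0.1022 3.7159]
bm 1463 [0.6132 0.0808 0.105 ] [6.13600e-01 8.13000e-02 7.62000e-02 7.68000e-02 8.14636e+01]
bs 712 [0.6033 0.2232 0.0732] [6.03100e-01 2.23300e-01 5.34000e-02 5.29000e-02 8.06869e+01]
st 1600 [0.4671 0.1435 0.0897] [0.4671 0.1437 0.0874 0.0889 0.1306]
cup 222 [ 0.6172 -0.2485  0.06  ] [ 0.6172 -0.2488  0.0559  0.0577  0.3096]
yel 73 [ 0.5639 -0.0286  0.0288] [ 5.63600e-01 -2.80000e-02  2.55000e-02  2.78000e-02  8.97983e+01]
pink 78 [ 0.5723 -0.1411  0.0292] [ 0.573  -0.1404  0.0259  0.0259  0.2336]
tee 553 [ 0.4639 -0.3247  0.0749] [ 4.6970e-01 -3.1670e-01  4.9700e-02  7.1400e-02  5.7687e+01]
black 168 [ 0.3492 -0.14    0.0566] [ 3.48300e-01 -1.39800e-01  5.50000e-02  5.40000e-02  8.98623e+01]
```

drive_tool(
  rows=[
    {"az": -0.1216, "claw": 8.7},
    {"az": -0.1216},
    {"az": -0.1216},
    {"az": -0.1216},
    {"az": -0.1216},
    {"az": -0.1216},
    {"az": -0.1216},
    {"az": -0.1216},
    {"az": -0.1216},
    {"az": -0.1216},
  ],
)

```text
invalid input at $.rows[0]: expected keys tx, ty, tz, ax, ay, az, claw
```

drive_tool(
  rows=[
    {"tx": -3.1, "ty": -1.7},
    {"tx": -3.1, "ty": -1.7},
    {"tx": -3.1, "ty": -1.7},
    {"tx": -3.1, "ty": -1.7},
    {"tx": -3.1, "ty": -1.7},
    {"tx": -3.1, "ty": -1.7},
    {"tx": -3.1, "ty": -1.7},
    {"tx": -3.1, "ty": -1.7},
    {"tx": -3.1, "ty": -1.7},
    {"tx": -3.1, "ty": -1.7},
  ],
)

```text
invalid input at $.rows[0]: expected keys tx, ty, tz, ax, ay, az, claw
```

drive_tool(
  rows=[
    {"tx": 0, "ty": 0, "tz": 0, "ax": 0, "ay": 0, "az": -0.1216, "claw": 8.7},
    {"tx": 0, "ty": 0, "tz": 0, "ax": 0, "ay": 0, "az": -0.1216, "claw": 8.7},
    {"tx": 0, "ty": 0, "tz": 0, "ax": 0, "ay": 0, "az": -0.1216, "claw": 8.7},
    {"tx": 0, "ty": 0, "tz": 0, "ax": 0, "ay": 0, "az": -0.1216, "claw": 8.7},
    {"tx": 0, "ty": 0, "tz": 0, "ax": 0, "ay": 0, "az": -0.1216, "claw": 8.7},
    {"tx": 0, "ty": 0, "tz": 0, "ax": 0, "ay": 0, "az": -0.1216, "claw": 8.7},
    {"tx": 0, "ty": 0, "tz": 0, "ax": 0, "ay": 0, "az": -0.1216, "claw": 8.7},
    {"tx": 0, "ty": 0, "tz": 0, "ax": 0, "ay": 0, "az": -0.1216, "claw": 8.7},
    {"tx": 0, "ty": 0, "tz": 0, "ax": 0, "ay": 0, "az": -0.1216, "claw": 8.7},
    {"tx": 0, "ty": 0, "tz": 0, "ax": 0, "ay": 0, "az": -0.1216, "claw": 8.7},
  ],
)

```text
time_s: 0.93
tcp_pos: [0.217, -0.5857, 0.2219]
ee_rot: [[0.006, -1.0, -0.0], [-1.0, -0.006, 0.001], [-0.001, 0.0, -1.0]]
wrist_force: [0.6, 0.8, 0.4]
gripper_width: 1.0
gripper_force: 0.0
```

drive_tool(
  rows=[
    {"tx": -3, "ty": -1.7, "tz": 0, "ax": 0, "ay": 0, "az": 0, "claw": 8.7},
    {"tx": -3, "ty": -1.7, "tz": 0, "ax": 0, "ay": 0, "az": 0, "claw": 8.7},
    {"tx": -3, "ty": -1.7, "tz": 0, "ax": 0, "ay": 0, "az": 0, "claw": 8.7},
    {"tx": -3, "ty": -1.7, "tz": 0, "ax": 0, "ay": 0, "az": 0, "claw": 8.7},
    {"tx": -3, "ty": -1.7, "tz": 0, "ax": 0, "ay": 0, "az": 0, "claw": 8.7},
    {"tx": -3, "ty": -1.7, "tz": 0, "ax": 0, "ay": 0, "az": 0, "claw": 8.7},
    {"tx": -3, "ty": -1.7, "tz": 0, "ax": 0, "ay": 0, "az": 0, "claw": 8.7},
    {"tx": -3, "ty": -1.7, "tz": 0, "ax": 0, "ay": 0, "az": 0, "claw": 8.7},
    {"tx": -3, "ty": -1.7, "tz": 0, "ax": 0, "ay": 0, "az": 0, "claw": 8.7},
    {"tx": -3, "ty": -1.7, "tz": 0, "ax": 0, "ay": 0, "az": 0, "claw": 8.7},
  ],
)

```text
time_s: 1.77
tcp_pos: [0.3873, -0.2843, 0.2223]
ee_rot: [[-0.0, -1.0, -0.001], [-1.0, 0.0, 0.0], [-0.0, 0.001, -1.0]]
wrist_force: [0.8, -0.4, -0.1]
gripper_width: 1.0
gripper_force: 0.0
```

drive_tool(
  rows=[
    {"tx": -3.3, "ty": -1.7, "tz": 0, "ax": 0, "ay": 0, "az": 0, "claw": 8.7},
    {"tx": -3.3, "ty": -1.7, "tz": 0, "ax": 0, "ay": 0, "az": 0, "claw": 8.7},
    {"tx": -3.3, "ty": -1.7, "tz": 0, "ax": 0, "ay": 0, "az": 0, "claw": 8.7},
    {"tx": -3.2, "ty": -1.7, "tz": 0, "ax": 0, "ay": 0, "az": 0, "claw": 8.7},
    {"tx": 0, "ty": 0, "tz": 2.5, "ax": 0, "ay": 0, "az": 0, "claw": 8.7},
    {"tx": 0, "ty": 0, "tz": 2.5, "ax": 0, "ay": 0, "az": 0, "claw": 8.7},
    {"tx": 0, "ty": 0, "tz": 2.5, "ax": 0, "ay": 0, "az": 0, "claw": 8.7},
    {"tx": 0, "ty": 0, "tz": 2.5, "ax": 0, "ay": 0, "az": 0, "claw": 8.7},
    {"tx": 0, "ty": 0, "tz": 0, "ax": 0, "ay": 0, "az": 0, "claw": 8.7},
    {"tx": 0, "ty": 0, "tz": 0, "ax": 0, "ay": 0, "az": 0, "claw": 8.7},
  ],
)

```text
time_s: 2.6
tcp_pos: [0.4543, -0.1551, 0.1218]
ee_rot: [[0.0, -1.0, -0.004], [-1.0, -0.0, -0.0], [0.0, 0.004, -1.0]]
wrist_force: [0.0, 0.4, 0.6]
gripper_width: 1.004
gripper_force: 0.0
```

drive_tool(
  rows=[
    {"tx": -0.2, "ty": -0.1, "tz": 2, "ax": 0, "ay": 0, "az": 0, "claw": 8.7},
    {"tx": 0, "ty": 0, "tz": 2, "ax": 0, "ay": 0, "az": 0, "claw": 8.7},
    {"tx": 0, "ty": 0, "tz": 2, "ax": 0, "ay": 0, "az": 0, "claw": 8.7},
    {"tx": 0, "ty": 0, "tz": 2, "ax": 0, "ay": 0, "az": 0, "claw": 8.7},
    {"tx": 0, "ty": 0, "tz": 1.2, "ax": 0, "ay": 0, "az": 0, "claw": 8.7},
    {"tx": 0, "ty": 0, "tz": 0, "ax": 0, "ay": 0, "az": 0, "claw": 7},
    {"tx": 0, "ty": 0, "tz": 0, "ax": 0, "ay": 0, "az": 0, "claw": 6.2},
    {"tx": 0, "ty": 0, "tz": 0, "ax": 0, "ay": 0, "az": 0, "claw": 5},
    {"tx": 0, "ty": 0, "tz": 0, "ax": 0, "ay": 0, "az": 0, "claw": 4.5},
    {"tx": 0, "ty": 0, "tz": 0, "ax": 0, "ay": 0, "az": 0, "claw": 4.5},
  ],
)

```text
time_s: 3.43
tcp_pos: [0.4572, -0.1531, 0.0319]
ee_rot: [[0.0, -1.0, 0.003], [-1.0, -0.0, -0.0], [0.0, -0.003, -1.0]]
wrist_force: [-0.2, -0.1, 0.1]
gripper_width: 0.701
gripper_force: 0.0
```

drive_tool(
  rows=[
    {"tx": 0, "ty": 0, "tz": 0, "ax": 0, "ay": 0, "az": 0, "claw": 4.5},
    {"tx": 0, "ty": 0, "tz": 0, "ax": 0, "ay": 0, "az": 0, "claw": 4.5},
    {"tx": 0, "ty": 0, "tz": 0, "ax": 0, "ay": 0, "az": 0, "claw": 4.5},
    {"tx": 0, "ty": 0, "tz": 0, "ax": 0, "ay": 0, "az": 0, "claw": 4.5},
    {"tx": 0, "ty": 0, "tz": 0, "ax": 0, "ay": 0, "az": 0, "claw": 4.5},
  ],
)

```text
time_s: 3.85
tcp_pos: [0.4564, -0.1531, 0.0315]
ee_rot: [[0.0, -1.0, 0.001], [-1.0, -0.0, -0.0], [0.0, -0.001, -1.0]]
wrist_force: [-1.5, 0.7, 6.8]
gripper_width: 0.641
gripper_force: 30.0
```

drive_tool(
  rows=[
    {"tx": 0, "ty": 0, "tz": -0.5, "ax": 0, "ay": 0, "az": 0, "claw": 4.5},
    {"tx": 0, "ty": 0, "tz": -1.5, "ax": 0, "ay": 0, "az": 0, "claw": 4.5},
    {"tx": 0, "ty": 0, "tz": -2, "ax": 0, "ay": 0, "az": 0, "claw": 4.5},
    {"tx": 0, "ty": 0, "tz": -2, "ax": 0, "ay": 0, "az": 0, "claw": 4.5},
    {"tx": 0, "ty": 0, "tz": -2, "ax": 0, "ay": 0, "az": 0, "claw": 4.5},
    {"tx": 0, "ty": 0, "tz": -2, "ax": 0, "ay": 0, "az": 0, "claw": 4.5},
    {"tx": -1, "ty": 0, "tz": -2, "ax": 0, "ay": 0, "az": 0, "claw": 4.5},
    {"tx": -2, "ty": 0.2, "tz": 0, "ax": 0, "ay": 0, "az": 0, "claw": 4.5},
    {"tx": -3, "ty": 0.3, "tz": 0, "ax": 0, "ay": 0, "az": 0, "claw": 4.5},
    {"tx": -3, "ty": 0.3, "tz": 0, "ax": 0, "ay": 0, "az": 0, "claw": 4.5},
  ],
)

```text
time_s: 4.68
tcp_pos: [0.4477, -0.0624, 0.1508]
ee_rot: [[-0.002, -1.0, 0.001], [-1.0, 0.002, 0.001], [-0.001, -0.001, -1.0]]
wrist_force: [0.2, 0.8, -1.3]
gripper_width: 0.644
gripper_force: 30.0
```

drive_tool(
  rows=[
    {"tx": -3, "ty": 0.2, "tz": 0, "ax": 0, "ay": 0, "az": 0, "claw": 4.5},
    {"tx": -3, "ty": 0.2, "tz": 0, "ax": 0, "ay": 0, "az": 0, "claw": 4.5},
    {"tx": -3, "ty": 0.2, "tz": 0, "ax": 0, "ay": 0, "az": 0, "claw": 4.5},
    {"tx": -3, "ty": 0.2, "tz": 0, "ax": 0, "ay": 0, "az": 0, "claw": 4.5},
    {"tx": -3, "ty": 0.2, "tz": 0, "ax": 0, "ay": 0, "az": 0, "claw": 4.5},
    {"tx": -3, "ty": 0.2, "tz": 0, "ax": 0, "ay": 0, "az": 0, "claw": 4.5},
    {"tx": -3, "ty": 0.2, "tz": 0, "ax": 0, "ay": 0, "az": 0, "claw": 4.5},
    {"tx": -3, "ty": 0.2, "tz": 0, "ax": 0, "ay": 0, "az": 0, "claw": 4.5},
    {"tx": -3, "ty": 0.2, "tz": 0, "ax": 0, "ay": 0, "az": 0, "claw": 4.5},
    {"tx": -3, "ty": 0, "tz": 0, "ax": 0, "ay": 0, "az": 0, "claw": 4.5},
  ],
)

```text
time_s: 5.52
tcp_pos: [0.4291, 0.2381, 0.1505]
ee_rot: [[0.0, -1.0, -0.001], [-1.0, -0.0, -0.0], [0.0, 0.001, -1.0]]
wrist_force: [0.1, 0.4, -1.3]
gripper_width: 0.643
gripper_force: 30.0
```

drive_tool(
  rows=[
    {"tx": -3, "ty": -0.2, "tz": 0, "ax": 0, "ay": 0, "az": 0, "claw": 4.5},
    {"tx": -3, "ty": 0, "tz": 0, "ax": 0, "ay": 0, "az": 0, "claw": 4.5},
    {"tx": -2, "ty": 0, "tz": 0, "ax": 0, "ay": 0, "az": 0, "claw": 4.5},
    {"tx": -1.3, "ty": 0, "tz": 1, "ax": 0, "ay": 0, "az": 0, "claw": 4.5},
    {"tx": 0, "ty": 0, "tz": 2, "ax": 0, "ay": 0, "az": 0, "claw": 4.5},
    {"tx": 0, "ty": 0, "tz": 2, "ax": 0, "ay": 0, "az": 0, "claw": 4.5},
    {"tx": 0, "ty": 0, "tz": 2, "ax": 0, "ay": 0, "az": 0, "claw": 4.5},
    {"tx": 0, "ty": 0, "tz": 0.5, "ax": 0, "ay": 0, "az": 0, "claw": 4.5},
    {"tx": 0, "ty": 0, "tz": 0, "ax": 0, "ay": 0, "az": 0, "claw": 4.5},
    {"tx": 0, "ty": 0, "tz": 0, "ax": 0, "ay": 0, "az": 0, "claw": 4.5},
  ],
)

```text
time_s: 6.35
tcp_pos: [0.4324, 0.3298, 0.0757]
ee_rot: [[-0.0, -1.0, 0.0], [-1.0, 0.0, -0.0], [0.0, -0.0, -1.0]]
wrist_force: [0.6, 0.3, -1.9]
gripper_width: 0.645
gripper_force: 30.0
```

Run:
```python
from h import *
p,d=capture('top');cv2.imwrite('pics/top1.png',cv2.resize(p[200:350,60:260,::-1],None,fx=3,fy=3))
p,d=capture('side');cv2.imwrite('pics/side1.png',cv2.resize(p[280:480,140:340,::-1],None,fx=3,fy=3))
```

```text
(no output)
```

View pics/side1.png

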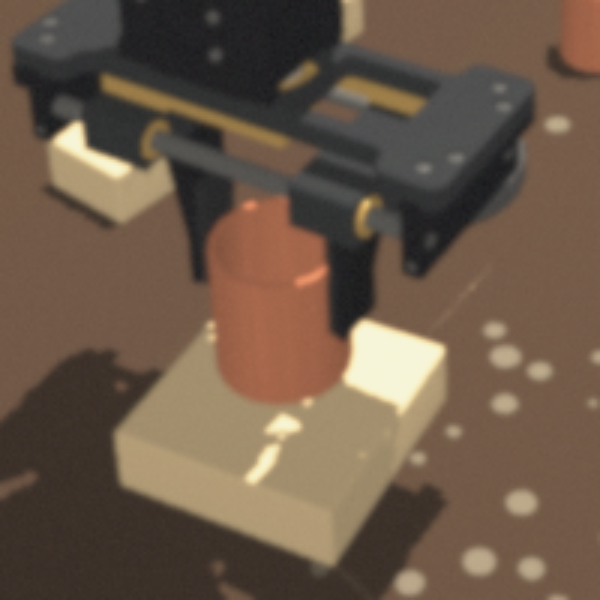

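The coupling hangs upright over the middle of the large brick (crop pixel 280,390 is its bottom edge). I lower it slowly next.

drive_tool(
  rows=[
    {"tx": -0.1, "ty": 0.1, "tz": 0.5, "ax": 0, "ay": 0, "az": 0, "claw": 4.5},
    {"tx": 0, "ty": 0, "tz": 0.5, "ax": 0, "ay": 0, "az": 0, "claw": 4.5},
    {"tx": 0, "ty": 0, "tz": 0.2, "ax": 0, "ay": 0, "az": 0, "claw": 4.5},
    {"tx": 0, "ty": 0, "tz": 0.1, "ax": 0, "ay": 0, "az": 0, "claw": 4.5},
    {"tx": 0, "ty": 0, "tz": 0.1, "ax": 0, "ay": 0, "az": 0, "claw": 4.5},
    {"tx": 0, "ty": 0, "tz": 0, "ax": 0, "ay": 0, "az": 0, "claw": 4.5},
    {"tx": 0, "ty": 0, "tz": 0, "ax": 0, "ay": 0, "az": 0, "claw": 4.5},
  ],
)

```text
time_s: 7.03
tcp_pos: [0.4312, 0.3311, 0.0616]
ee_rot: [[0.0, -1.0, 0.0], [-1.0, -0.0, 0.0], [-0.0, -0.0, -1.0]]
wrist_force: [0.2, -0.3, -1.1]
gripper_width: 0.646
gripper_force: 30.0
```

Just touching. Next I release and retreat.

drive_tool(
  rows=[
    {"tx": 0, "ty": 0, "tz": 0, "ax": 0, "ay": 0, "az": 0, "claw": 6.2},
    {"tx": 0, "ty": 0, "tz": 0, "ax": 0, "ay": 0, "az": 0, "claw": 7},
    {"tx": 0, "ty": 0, "tz": 0, "ax": 0, "ay": 0, "az": 0, "claw": 8.5},
    {"tx": 0, "ty": 0, "tz": 0, "ax": 0, "ay": 0, "az": 0, "claw": 8.5},
    {"tx": 0, "ty": 0, "tz": 0, "ax": 0, "ay": 0, "az": 0, "claw": 8.5},
    {"tx": 0, "ty": 0, "tz": 0, "ax": 0, "ay": 0, "az": 0, "claw": 8.5},
    {"tx": 0, "ty": 0, "tz": -2, "ax": 0, "ay": 0, "az": 0, "claw": 8.5},
    {"tx": 0, "ty": 0, "tz": -3, "ax": 0, "ay": 0, "az": 0, "claw": 8.5},
    {"tx": 0, "ty": 0, "tz": -3, "ax": 0, "ay": 0, "az": 0, "claw": 8.5},
    {"tx": 3, "ty": 0, "tz": -2, "ax": 0, "ay": 0, "az": 0, "claw": 8.5},
  ],
)

```text
time_s: 7.87
tcp_pos: [0.4332, 0.3051, 0.1646]
ee_rot: [[0.004, -1.0, 0.005], [-1.0, -0.004, 0.004], [-0.004, -0.006, -1.0]]
wrist_force: [0.5, 0.1, 0.9]
gripper_width: 0.972
gripper_force: 0.0
```

drive_tool(
  rows=[
    {"tx": 3.5, "ty": -0.2, "tz": 0, "ax": 0, "ay": 0, "az": 0, "claw": 8},
    {"tx": 3.5, "ty": -0.2, "tz": 0, "ax": 0, "ay": 0, "az": 0, "claw": 8},
    {"tx": 3.5, "ty": -0.2, "tz": 0, "ax": 0, "ay": 0, "az": 0, "claw": 7},
    {"tx": 3.5, "ty": -0.2, "tz": 0, "ax": 0, "ay": 0, "az": 0, "claw": 7},
    {"tx": 3.5, "ty": -0.2, "tz": 0, "ax": 0, "ay": 0, "az": 0, "claw": 7},
    {"tx": 3.5, "ty": -0.2, "tz": 0, "ax": 0, "ay": 0, "az": 0, "claw": 7},
    {"tx": 3.5, "ty": -0.1, "tz": 0, "ax": 0, "ay": 0, "az": 0, "claw": 7},
    {"tx": 3.5, "ty": 0, "tz": 0, "ax": 0, "ay": 0, "az": 0, "claw": 7},
    {"tx": 1.8, "ty": 0, "tz": 0, "ax": 0, "ay": 0, "az": 0, "claw": 7},
    {"tx": 0, "ty": 0, "tz": 2, "ax": 0, "ay": 0, "az": 0, "claw": 7},
  ],
)

```text
time_s: 8.7
tcp_pos: [0.4463, 0.0008, 0.1445]
ee_rot: [[-0.003, -1.0, 0.008], [-1.0, 0.003, 0.002], [-0.002, -0.008, -1.0]]
wrist_force: [0.7, 0.1, -0.3]
gripper_width: 0.805
gripper_force: 0.0
```

drive_tool(
  rows=[
    {"tx": 0, "ty": 0, "tz": 2.5, "ax": 0, "ay": 0, "az": 0, "claw": 7},
    {"tx": 0, "ty": 0, "tz": 2, "ax": 0, "ay": 0, "az": 0, "claw": 7},
    {"tx": 0, "ty": 0, "tz": 0, "ax": 0, "ay": 0, "az": 0, "claw": 7},
    {"tx": 0, "ty": 0, "tz": 0, "ax": 0, "ay": 0, "az": 0, "claw": 7},
  ],
)

```text
time_s: 9.03
tcp_pos: [0.4438, 0.0027, 0.0963]
ee_rot: [[0.0, -1.0, -0.002], [-1.0, -0.0, -0.001], [0.001, 0.002, -1.0]]
wrist_force: [1.0, -0.4, 0.2]
gripper_width: 0.802
gripper_force: 0.0
```

drive_tool(
  rows=[
    {"tx": 0, "ty": 0, "tz": 2.5, "ax": 0, "ay": 0, "az": 0, "claw": 7},
    {"tx": 0, "ty": 0, "tz": 2.5, "ax": 0, "ay": 0, "az": 0, "claw": 7},
    {"tx": 0, "ty": 0, "tz": 2.3, "ax": 0, "ay": 0, "az": 0, "claw": 7},
    {"tx": 0, "ty": 0, "tz": 0, "ax": 0, "ay": 0, "az": 0, "claw": 6},
    {"tx": 0, "ty": 0, "tz": 0, "ax": 0, "ay": 0, "az": 0, "claw": 5},
    {"tx": 0, "ty": 0, "tz": 0, "ax": 0, "ay": 0, "az": 0, "claw": 4.5},
    {"tx": 0, "ty": 0, "tz": 0, "ax": 0, "ay": 0, "az": 0, "claw": 3},
    {"tx": 0, "ty": 0, "tz": 0, "ax": 0, "ay": 0, "az": 0, "claw": 3},
    {"tx": 0, "ty": 0, "tz": 0, "ax": 0, "ay": 0, "az": 0, "claw": 3},
    {"tx": 0, "ty": 0, "tz": 0, "ax": 0, "ay": 0, "az": 0, "claw": 3},
  ],
)

```text
time_s: 9.87
tcp_pos: [0.4452, 0.0033, 0.025]
ee_rot: [[0.0, -1.0, 0.003], [-1.0, -0.0, 0.001], [-0.001, -0.003, -1.0]]
wrist_force: [-1.6, 0.3, 7.7]
gripper_width: 0.48
gripper_force: 30.0
```

drive_tool(
  rows=[
    {"tx": 0, "ty": 0, "tz": 0, "ax": 0, "ay": 0, "az": 0, "claw": 3},
    {"tx": 0, "ty": 0, "tz": 0, "ax": 0, "ay": 0, "az": 0, "claw": 3},
  ],
)

```text
time_s: 10.03
tcp_pos: [0.4452, 0.0033, 0.025]
ee_rot: [[0.0, -1.0, 0.003], [-1.0, -0.0, 0.001], [-0.001, -0.003, -1.0]]
wrist_force: [-2.1, 1.2, 8.1]
gripper_width: 0.482
gripper_force: 30.0
```

drive_tool(
  rows=[
    {"tx": 0, "ty": 0, "tz": -0.5, "ax": 0, "ay": 0, "az": 0, "claw": 3},
    {"tx": 0, "ty": 0, "tz": -1.5, "ax": 0, "ay": 0, "az": 0, "claw": 3},
    {"tx": 0, "ty": 0, "tz": -2.5, "ax": 0, "ay": 0, "az": 0, "claw": 3},
    {"tx": 0, "ty": 0, "tz": -2.5, "ax": 0, "ay": 0, "az": 0, "claw": 3},
    {"tx": 0, "ty": 0, "tz": -2, "ax": 0, "ay": 0, "az": 0, "claw": 3},
    {"tx": -1, "ty": -2, "tz": -2, "ax": 0, "ay": 0, "az": 0, "claw": 3},
    {"tx": -1.4, "ty": -3, "tz": 0, "ax": 0, "ay": 0, "az": 0, "claw": 3},
    {"tx": -1.4, "ty": -3, "tz": 0, "ax": 0, "ay": 0, "az": 0, "claw": 3},
    {"tx": -1.4, "ty": -3, "tz": 0, "ax": 0, "ay": 0, "az": 0, "claw": 3},
    {"tx": -1.4, "ty": -3, "tz": 0, "ax": 0, "ay": 0, "az": 0, "claw": 3},
  ],
)

```text
time_s: 10.87
tcp_pos: [0.585, 0.0694, 0.134]
ee_rot: [[-0.0, -1.0, -0.0], [-1.0, 0.0, 0.0], [-0.0, 0.0, -1.0]]
wrist_force: [0.0, 0.2, -1.0]
gripper_width: 0.481
gripper_force: 30.0
```

drive_tool(
  rows=[
    {"tx": -1.2, "ty": -2, "tz": 0, "ax": 0, "ay": 0, "az": 0, "claw": 3},
    {"tx": 0, "ty": -0.8, "tz": 1, "ax": 0, "ay": 0, "az": 0, "claw": 3},
    {"tx": 0, "ty": 0, "tz": 2, "ax": 0, "ay": 0, "az": 0, "claw": 3},
    {"tx": 0, "ty": 0, "tz": 2, "ax": 0, "ay": 0, "az": 0, "claw": 3},
    {"tx": 0, "ty": 0, "tz": 1, "ax": 0, "ay": 0, "az": 0, "claw": 3},
    {"tx": 0, "ty": 0, "tz": 0, "ax": 0, "ay": 0, "az": 0, "claw": 3},
    {"tx": 0, "ty": 0, "tz": 0, "ax": 0, "ay": 0, "az": 0, "claw": 3},
  ],
)

```text
time_s: 11.45
tcp_pos: [0.6117, 0.0805, 0.0734]
ee_rot: [[0.0, -1.0, -0.001], [-1.0, -0.0, -0.001], [0.001, 0.001, -1.0]]
wrist_force: [0.6, -0.1, 0.2]
gripper_width: 0.48
gripper_force: 30.0
```

Correct ty −0.2 and go down 1.85 cm to .055.

drive_tool(
  rows=[
    {"tx": 0, "ty": -0.2, "tz": 0.6, "ax": 0, "ay": 0, "az": 0, "claw": 3},
    {"tx": 0, "ty": 0, "tz": 0.6, "ax": 0, "ay": 0, "az": 0, "claw": 3},
    {"tx": 0, "ty": 0, "tz": 0.4, "ax": 0, "ay": 0, "az": 0, "claw": 3},
    {"tx": 0, "ty": 0, "tz": 0.1, "ax": 0, "ay": 0, "az": 0, "claw": 3},
    {"tx": 0, "ty": 0, "tz": 0.1, "ax": 0, "ay": 0, "az": 0, "claw": 3},
    {"tx": 0, "ty": 0, "tz": 0, "ax": 0, "ay": 0, "az": 0, "claw": 3},
    {"tx": 0, "ty": 0, "tz": 0, "ax": 0, "ay": 0, "az": 0, "claw": 3},
  ],
)

```text
time_s: 12.03
tcp_pos: [0.6143, 0.081, 0.0558]
ee_rot: [[0.0, -1.0, 0.0], [-1.0, -0.0, 0.0], [-0.0, -0.0, -1.0]]
wrist_force: [-0.8, -0.1, -1.2]
gripper_width: 0.477
gripper_force: 30.0
```

drive_tool(
  rows=[
    {"tx": 0, "ty": 0, "tz": 0.1, "ax": 0, "ay": 0, "az": 0, "claw": 3},
    {"tx": 0, "ty": 0, "tz": 0, "ax": 0, "ay": 0, "az": 0, "claw": 3},
    {"tx": 0, "ty": 0, "tz": 0, "ax": 0, "ay": 0, "az": 0, "claw": 5},
    {"tx": 0, "ty": 0, "tz": 0, "ax": 0, "ay": 0, "az": 0, "claw": 6},
    {"tx": 0, "ty": 0, "tz": 0, "ax": 0, "ay": 0, "az": 0, "claw": 7},
    {"tx": 0, "ty": 0, "tz": 0, "ax": 0, "ay": 0, "az": 0, "claw": 7},
    {"tx": 0, "ty": 0, "tz": 0, "ax": 0, "ay": 0, "az": 0, "claw": 7},
    {"tx": 0, "ty": 0, "tz": -2, "ax": 0, "ay": 0, "az": 0, "claw": 7},
    {"tx": 0, "ty": 0, "tz": -3, "ax": 0, "ay": 0, "az": 0, "claw": 7},
    {"tx": 0, "ty": 0, "tz": -3, "ax": 0, "ay": 0, "az": 0, "claw": 7},
  ],
)

```text
time_s: 12.87
tcp_pos: [0.6134, 0.0806, 0.1344]
ee_rot: [[-0.0, -1.0, -0.003], [-1.0, 0.0, -0.001], [0.001, 0.003, -1.0]]
wrist_force: [0.2, 0.1, 0.1]
gripper_width: 0.801
gripper_force: 0.0
```

drive_tool(
  rows=[
    {"tx": 3, "ty": 0, "tz": -0.5, "ax": 0, "ay": 0, "az": 0, "claw": 6},
    {"tx": 3, "ty": 0, "tz": 0, "ax": 0, "ay": 0, "az": 0, "claw": 6},
    {"tx": 3, "ty": 0, "tz": 0, "ax": 0, "ay": 0, "az": 0, "claw": 6},
    {"tx": 3, "ty": 0, "tz": 0, "ax": 0, "ay": 0, "az": 0, "claw": 6},
    {"tx": 3, "ty": 0, "tz": 0, "ax": 0, "ay": 0, "az": 0, "claw": 6},
    {"tx": 1.4, "ty": 0, "tz": 2, "ax": 0, "ay": 0, "az": 0, "claw": 6},
    {"tx": 0, "ty": 0, "tz": 3, "ax": 0, "ay": 0, "az": 0, "claw": 6},
    {"tx": 0, "ty": 0, "tz": 0.5, "ax": 0, "ay": 0, "az": 0, "claw": 6},
    {"tx": 0, "ty": 0, "tz": 0, "ax": 0, "ay": 0, "az": 0, "claw": 6},
    {"tx": 0, "ty": 0, "tz": 0, "ax": 0, "ay": 0, "az": 0, "claw": 6},
  ],
)

```text
time_s: 13.7
tcp_pos: [0.6147, -0.0828, 0.0851]
ee_rot: [[0.001, -1.0, 0.0], [-1.0, -0.001, -0.001], [0.001, -0.0, -1.0]]
wrist_force: [0.3, -0.1, -0.8]
gripper_width: 0.689
gripper_force: 0.0
```

Down 7 cm to z ≈ 0.015 and close.

drive_tool(
  rows=[
    {"tx": 0.1, "ty": 0, "tz": 2.5, "ax": 0, "ay": 0, "az": 0, "claw": 6},
    {"tx": 0, "ty": 0, "tz": 2.5, "ax": 0, "ay": 0, "az": 0, "claw": 6},
    {"tx": 0, "ty": 0, "tz": 2, "ax": 0, "ay": 0, "az": 0, "claw": 6},
    {"tx": 0, "ty": 0, "tz": 0, "ax": 0, "ay": 0, "az": 0, "claw": 5},
    {"tx": 0, "ty": 0, "tz": 0, "ax": 0, "ay": 0, "az": 0, "claw": 4},
    {"tx": 0, "ty": 0, "tz": 0, "ax": 0, "ay": 0, "az": 0, "claw": 3},
    {"tx": 0, "ty": 0, "tz": 0, "ax": 0, "ay": 0, "az": 0, "claw": 2},
    {"tx": 0, "ty": 0, "tz": 0, "ax": 0, "ay": 0, "az": 0, "claw": 2},
    {"tx": 0, "ty": 0, "tz": 0, "ax": 0, "ay": 0, "az": 0, "claw": 2},
    {"tx": 0, "ty": 0, "tz": 0, "ax": 0, "ay": 0, "az": 0, "claw": 2},
  ],
)

```text
time_s: 14.53
tcp_pos: [0.615, -0.0839, 0.0159]
ee_rot: [[0.0, -1.0, 0.002], [-1.0, -0.0, 0.0], [-0.0, -0.002, -1.0]]
wrist_force: [-0.2, 0.3, 4.1]
gripper_width: 0.307
gripper_force: 30.0
```

drive_tool(
  rows=[
    {"tx": 0, "ty": 0, "tz": 0, "ax": 0, "ay": 0, "az": 0, "claw": 2},
    {"tx": 0, "ty": 0, "tz": 0, "ax": 0, "ay": 0, "az": 0, "claw": 2},
  ],
)

```text
time_s: 14.7
tcp_pos: [0.615, -0.084, 0.0159]
ee_rot: [[0.0, -1.0, 0.002], [-1.0, -0.0, -0.0], [0.0, -0.002, -1.0]]
wrist_force: [-1.9, 1.0, 6.4]
gripper_width: 0.31
gripper_force: 30.0
```

drive_tool(
  rows=[
    {"tx": 0, "ty": 0, "tz": -0.5, "ax": 0, "ay": 0, "az": 0, "claw": 2},
    {"tx": 0, "ty": 0, "tz": -1.5, "ax": 0, "ay": 0, "az": 0, "claw": 2},
    {"tx": 0, "ty": 0, "tz": -2.5, "ax": 0, "ay": 0, "az": 0, "claw": 2},
    {"tx": 0, "ty": 0, "tz": -3, "ax": 0, "ay": 0, "az": 0, "claw": 2},
    {"tx": 0, "ty": 0, "tz": -3, "ax": 0, "ay": 0, "az": 0, "claw": 2},
    {"tx": -1, "ty": 0, "tz": -2, "ax": 0, "ay": 0, "az": 0, "claw": 2},
    {"tx": -2, "ty": 0, "tz": -1, "ax": 0, "ay": 0, "az": 0, "claw": 2},
    {"tx": -3, "ty": 0, "tz": 0, "ax": 0, "ay": 0, "az": 0, "claw": 2},
    {"tx": -3, "ty": 0, "tz": 0, "ax": 0, "ay": 0, "az": 0, "claw": 2},
    {"tx": -3, "ty": 0, "tz": 0, "ax": 0, "ay": 0, "az": 0, "claw": 2},
  ],
)

```text
time_s: 15.53
tcp_pos: [0.6136, 0.0367, 0.1497]
ee_rot: [[-0.001, -1.0, -0.0], [-1.0, 0.001, 0.0], [-0.0, 0.0, -1.0]]
wrist_force: [-0.2, 0.3, -0.3]
gripper_width: 0.308
gripper_force: 30.0
```

drive_tool(
  rows=[
    {"tx": -3, "ty": 0.2, "tz": 0, "ax": 0, "ay": 0, "az": 0, "claw": 2},
    {"tx": -3, "ty": 0.2, "tz": 0, "ax": 0, "ay": 0, "az": 0, "claw": 2},
    {"tx": -3, "ty": 0.2, "tz": 0, "ax": 0, "ay": 0, "az": 0, "claw": 2},
    {"tx": -3, "ty": 0.2, "tz": 0, "ax": 0, "ay": 0, "az": 0, "claw": 2},
    {"tx": -3, "ty": 0.2, "tz": 0, "ax": 0, "ay": 0, "az": 0, "claw": 2},
    {"tx": -2.5, "ty": 0.2, "tz": 0, "ax": 0, "ay": 0, "az": 0, "claw": 2},
    {"tx": -1.2, "ty": 0, "tz": 0, "ax": 0, "ay": 0, "az": 0, "claw": 2},
    {"tx": 0, "ty": 0, "tz": 2.5, "ax": 0, "ay": 0, "az": 0, "claw": 2},
    {"tx": 0, "ty": 0, "tz": 2.5, "ax": 0, "ay": 0, "az": 0, "claw": 2},
    {"tx": 0, "ty": 0, "tz": 2.5, "ax": 0, "ay": 0, "az": 0, "claw": 2},
  ],
)

```text
time_s: 16.37
tcp_pos: [0.6019, 0.223, 0.0739]
ee_rot: [[0.0, -1.0, 0.0], [-1.0, -0.0, 0.0], [-0.0, -0.0, -1.0]]
wrist_force: [-0.2, 0.2, -0.5]
gripper_width: 0.307
gripper_force: 30.0
```

drive_tool(
  rows=[
    {"tx": 0, "ty": 0, "tz": 1, "ax": 0, "ay": 0, "az": 0, "claw": 2},
    {"tx": 0, "ty": 0, "tz": 0, "ax": 0, "ay": 0, "az": 0, "claw": 2},
    {"tx": 0, "ty": 0, "tz": 0, "ax": 0, "ay": 0, "az": 0, "claw": 2},
  ],
)

```text
time_s: 16.62
tcp_pos: [0.6025, 0.2226, 0.0647]
ee_rot: [[-0.0, -1.0, -0.0], [-1.0, 0.0, -0.001], [0.001, 0.0, -1.0]]
wrist_force: [0.2, 0.1, -0.1]
gripper_width: 0.306
gripper_force: 30.0
```

Down 1.9 cm.

drive_tool(
  rows=[
    {"tx": 0, "ty": 0, "tz": 0.6, "ax": 0, "ay": 0, "az": 0, "claw": 2},
    {"tx": 0, "ty": 0, "tz": 0.6, "ax": 0, "ay": 0, "az": 0, "claw": 2},
    {"tx": 0, "ty": 0, "tz": 0.5, "ax": 0, "ay": 0, "az": 0, "claw": 2},
    {"tx": 0, "ty": 0, "tz": 0.1, "ax": 0, "ay": 0, "az": 0, "claw": 2},
    {"tx": 0, "ty": 0, "tz": 0.1, "ax": 0, "ay": 0, "az": 0, "claw": 2},
    {"tx": 0, "ty": 0, "tz": 0, "ax": 0, "ay": 0, "az": 0, "claw": 2},
    {"tx": 0, "ty": 0, "tz": 0, "ax": 0, "ay": 0, "az": 0, "claw": 2},
  ],
)

```text
time_s: 17.2
tcp_pos: [0.6023, 0.223, 0.046]
ee_rot: [[0.0, -1.0, 0.001], [-1.0, -0.0, 0.0], [-0.0, -0.001, -1.0]]
wrist_force: [-0.6, -0.1, 1.6]
gripper_width: 0.311
gripper_force: 30.0
```

drive_tool(
  rows=[
    {"tx": 0, "ty": 0, "tz": 0, "ax": 0, "ay": 0, "az": 0, "claw": 3.4},
    {"tx": 0, "ty": 0, "tz": 0, "ax": 0, "ay": 0, "az": 0, "claw": 5},
    {"tx": 0, "ty": 0, "tz": 0, "ax": 0, "ay": 0, "az": 0, "claw": 6},
    {"tx": 0, "ty": 0, "tz": 0, "ax": 0, "ay": 0, "az": 0, "claw": 6},
    {"tx": 0, "ty": 0, "tz": 0, "ax": 0, "ay": 0, "az": 0, "claw": 6},
    {"tx": 0, "ty": 0, "tz": 0, "ax": 0, "ay": 0, "az": 0, "claw": 6},
    {"tx": 0, "ty": 0, "tz": -2, "ax": 0, "ay": 0, "az": 0, "claw": 7},
    {"tx": 0, "ty": 0, "tz": -3, "ax": 0, "ay": 0, "az": 0, "claw": 8.5},
    {"tx": 0, "ty": 0, "tz": -3, "ax": 0, "ay": 0, "az": 0, "claw": 8.5},
    {"tx": 0, "ty": 0, "tz": -3, "ax": 0, "ay": 0, "az": 0, "claw": 8.5},
  ],
)

```text
time_s: 18.03
tcp_pos: [0.6019, 0.2228, 0.1566]
ee_rot: [[0.0, -1.0, -0.001], [-1.0, -0.0, -0.0], [0.0, 0.001, -1.0]]
wrist_force: [0.7, -0.2, 0.1]
gripper_width: 0.907
gripper_force: 0.0
```

drive_tool(
  rows=[
    {"tx": 3.5, "ty": 0, "tz": -3, "ax": 0, "ay": 0, "az": 0, "claw": 8.7},
    {"tx": 3.5, "ty": 0, "tz": 0, "ax": 0, "ay": 0, "az": 0, "claw": 8.7},
    {"tx": 3.5, "ty": 0, "tz": 0, "ax": 0, "ay": 0, "az": 0, "claw": 8.7},
    {"tx": 3.5, "ty": 0, "tz": 0, "ax": 0, "ay": 0, "az": 0, "claw": 8.7},
    {"tx": 3.5, "ty": 0, "tz": 0, "ax": 0, "ay": 0, "az": 0, "claw": 8.7},
    {"tx": 3.5, "ty": 0, "tz": 0, "ax": 0, "ay": 0, "az": 0, "claw": 8.7},
    {"tx": 3.5, "ty": 0, "tz": 0, "ax": 0, "ay": 0, "az": 0, "claw": 8.7},
    {"tx": 3.5, "ty": 0, "tz": 0, "ax": 0, "ay": 0, "az": 0, "claw": 8.7},
    {"tx": 3.5, "ty": 0, "tz": 0, "ax": 0, "ay": 0, "az": 0, "claw": 8.7},
    {"tx": 3.5, "ty": 0, "tz": 0, "ax": 0, "ay": 0, "az": 0, "claw": 8.7},
  ],
)

```text
time_s: 18.87
tcp_pos: [0.6018, -0.1253, 0.1828]
ee_rot: [[0.0, -1.0, 0.0], [-1.0, -0.0, 0.0], [-0.0, -0.0, -1.0]]
wrist_force: [0.9, -0.5, -0.2]
gripper_width: 1.0
gripper_force: 0.0
```

Run:
```python
from h import *
p,d=capture('top');cv2.imwrite('pics/top2.png',p[:,:,::-1]);X=cloud('top',d)
for k,c,r,h in [('L',(.431,.3305),.04,.09),('M',(.6134,.081),.033,.08),('S',(.603,.2233),.025,.07),('cup',(.6172,-.2485),.045,.084)]:
    m=(np.hypot(X[...,0]-c[0],X[...,1]-c[1])<r)&(abs(X[...,2]-h)<.008)&(d>0)
    v,u=np.nonzero(m)
    if len(u):
        q=cv2.minEnclosingCircle(cast('top',np.c_[u,v],h)[:,:2].astype(np.float32)); print(k,len(u),np.round(q[0],4),round(2*q[1],4),'err mm',np.round((np.array(q[0])-c)*1e3,1))
```

```text
L 242 [0.4298 0.3286] 0.0582 err mm [-1.2 -1.9]
S 99 [0.6004 0.222 ] 0.0305 err mm [-2.6 -1.3]
cup 224 [ 0.6173 -0.2481] 0.0607 err mm [0.1 0.4]
```

View pics/top2.png

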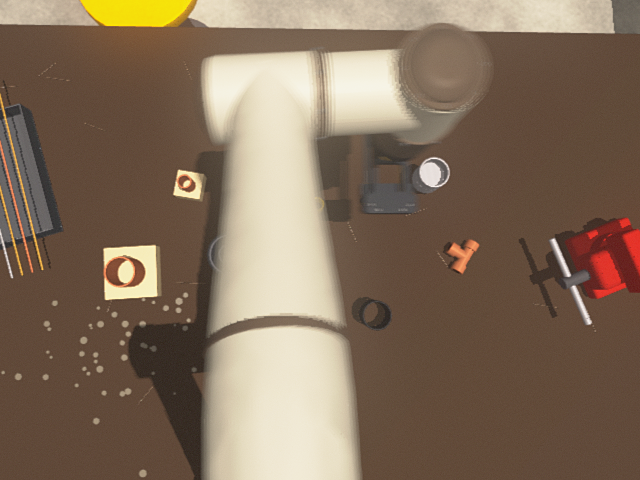

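drive_tool(
  rows=[
    {"tx": 3, "ty": -0.5, "tz": 0, "ax": 0, "ay": 0, "az": 0, "claw": 8.7},
    {"tx": 3, "ty": -0.5, "tz": 0, "ax": 0, "ay": 0, "az": 0, "claw": 8.7},
    {"tx": 3, "ty": -0.5, "tz": 0, "ax": 0, "ay": 0, "az": 0, "claw": 8.7},
    {"tx": 3.2, "ty": 0, "tz": 0, "ax": 0, "ay": 0, "az": 0, "claw": 8.7},
    {"tx": 0, "ty": 0, "tz": 2, "ax": 0, "ay": 0, "az": 0, "claw": 8.7},
    {"tx": 0, "ty": 0, "tz": 2, "ax": 0, "ay": 0, "az": 0, "claw": 8.7},
    {"tx": 0, "ty": 0, "tz": 2, "ax": 0, "ay": 0, "az": 0, "claw": 8.7},
    {"tx": 0, "ty": 0, "tz": 0, "ax": 0, "ay": 0, "az": 0, "claw": 8.7},
    {"tx": 0, "ty": 0, "tz": 0, "ax": 0, "ay": 0, "az": 0, "claw": 8.7},
  ],
)

```text
time_s: 19.67
tcp_pos: [0.6165, -0.2456, 0.1217]
ee_rot: [[0.0, -1.0, -0.003], [-1.0, -0.0, 0.0], [-0.0, 0.003, -1.0]]
wrist_force: [1.6, -0.2, 1.4]
gripper_width: 0.998
gripper_force: 0.0
```

Run:
```python
from h import *
p,d=capture('side');cv2.imwrite('pics/side2.png',p[:,:,::-1])
```

```text
(no output)
```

View pics/side2.png

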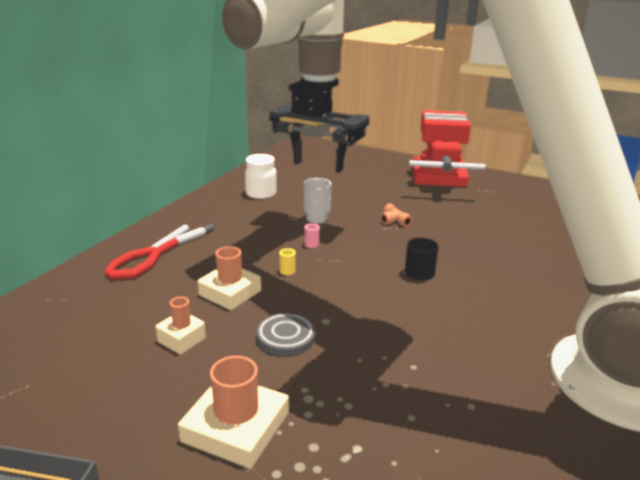

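The side view shows all three couplings upright and central on their bricks: M (229,265), S (180,312) and L (235,390). The gripper is above the cups (317,200).

drive_tool(
  rows=[
    {"tx": 0.3, "ty": -0.1, "tz": 2, "ax": 0, "ay": 0, "az": 0, "claw": 8.7},
    {"tx": 0, "ty": 0, "tz": 2, "ax": 0, "ay": 0, "az": 0, "claw": 8.7},
    {"tx": 0, "ty": 0, "tz": 1.5, "ax": 0, "ay": 0, "az": 0, "claw": 8.7},
    {"tx": 0, "ty": 0, "tz": 0.7, "ax": 0, "ay": 0, "az": 0, "claw": 8.7},
    {"tx": 0, "ty": 0, "tz": 0, "ax": 0, "ay": 0, "az": 0, "claw": 8.7},
    {"tx": 0, "ty": 0, "tz": 0, "ax": 0, "ay": 0, "az": 0, "claw": 8.7},
    {"tx": 0, "ty": 0, "tz": 0, "ax": 0, "ay": 0, "az": 0, "claw": 8.7},
  ],
)

```text
time_s: 20.3
tcp_pos: [0.6195, -0.2489, 0.0627]
ee_rot: [[0.001, -1.0, 0.003], [-1.0, -0.001, -0.001], [0.001, -0.003, -1.0]]
wrist_force: [-0.2, -1.0, 0.3]
gripper_width: 1.001
gripper_force: 0.0
```

drive_tool(
  rows=[
    {"tx": 0, "ty": 0.1, "tz": 0.2, "ax": 0, "ay": 0, "az": 0, "claw": 7.5},
    {"tx": 0, "ty": 0, "tz": 0, "ax": 0, "ay": 0, "az": 0, "claw": 7},
    {"tx": 0, "ty": 0, "tz": 0, "ax": 0, "ay": 0, "az": 0, "claw": 6.6},
    {"tx": 0, "ty": 0, "tz": 0, "ax": 0, "ay": 0, "az": 0, "claw": 6.3},
    {"tx": 0, "ty": 0, "tz": 0, "ax": 0, "ay": 0, "az": 0, "claw": 6.1},
    {"tx": 0, "ty": 0, "tz": 0, "ax": 0, "ay": 0, "az": 0, "claw": 5.9},
    {"tx": 0, "ty": 0, "tz": 0, "ax": 0, "ay": 0, "az": 0, "claw": 4.8},
    {"tx": 0, "ty": 0, "tz": 0, "ax": 0, "ay": 0, "az": 0, "claw": 4.8},
    {"tx": 0, "ty": 0, "tz": 0, "ax": 0, "ay": 0, "az": 0, "claw": 4.8},
    {"tx": 0, "ty": 0, "tz": 0, "ax": 0, "ay": 0, "az": 0, "claw": 4.8},
  ],
)

```text
time_s: 21.13
tcp_pos: [0.6174, -0.2487, 0.0588]
ee_rot: [[0.0, -1.0, 0.001], [-1.0, -0.0, -0.0], [0.0, -0.001, -1.0]]
wrist_force: [0.7, -0.1, 0.5]
gripper_width: 0.66
gripper_force: 30.0
```

drive_tool(
  rows=[
    {"tx": 0, "ty": 0, "tz": 0, "ax": 0, "ay": 0, "az": 0, "claw": 4.8},
    {"tx": 0, "ty": 0, "tz": 0, "ax": 0, "ay": 0, "az": 0, "claw": 4.8},
    {"tx": 0, "ty": 0, "tz": 0, "ax": 0, "ay": 0, "az": 0, "claw": 4.8},
  ],
)

```text
time_s: 21.38
tcp_pos: [0.6174, -0.2487, 0.0588]
ee_rot: [[0.0, -1.0, 0.001], [-1.0, -0.0, -0.0], [0.0, -0.001, -1.0]]
wrist_force: [0.5, 0.2, 0.3]
gripper_width: 0.664
gripper_force: 30.0
```

drive_tool(
  rows=[
    {"tx": 0, "ty": 0, "tz": -0.3, "ax": 0, "ay": 0, "az": 0, "claw": 4.8},
    {"tx": 0, "ty": 0, "tz": -0.4, "ax": 0, "ay": 0, "az": 0, "claw": 4.8},
    {"tx": 0, "ty": 0, "tz": -0.6, "ax": 0, "ay": 0, "az": 0, "claw": 4.8},
    {"tx": 0, "ty": 0, "tz": -0.8, "ax": 0, "ay": 0, "az": 0, "claw": 4.8},
    {"tx": 0, "ty": 0, "tz": -1, "ax": 0, "ay": 0, "az": 0, "claw": 4.8},
    {"tx": 0, "ty": 0, "tz": -1.5, "ax": 0, "ay": 0, "az": 0, "claw": 4.8},
    {"tx": 0, "ty": 0, "tz": -2, "ax": 0, "ay": 0, "az": 0, "claw": 4.8},
    {"tx": 0, "ty": 0, "tz": -2, "ax": 0, "ay": 0, "az": 0, "claw": 4.8},
    {"tx": 0, "ty": 0, "tz": -2, "ax": 0, "ay": 0, "az": 0, "claw": 4.8},
    {"tx": 0, "ty": 0, "tz": 0, "ax": 0, "ay": 0, "az": 0, "claw": 4.8},
  ],
)

```text
time_s: 22.22
tcp_pos: [0.6199, -0.2497, 0.1712]
ee_rot: [[0.001, -1.0, 0.01], [-1.0, -0.001, -0.003], [0.003, -0.01, -1.0]]
wrist_force: [1.2, 0.4, 1.3]
gripper_width: 0.663
gripper_force: 30.0
```

Run:
```python
from h import *
p,d=capture('side');cv2.imwrite('pics/side3.png',cv2.resize(p[60:260,220:440,::-1],None,fx=2.7,fy=2.7))
```

```text
(no output)
```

View pics/side3.png

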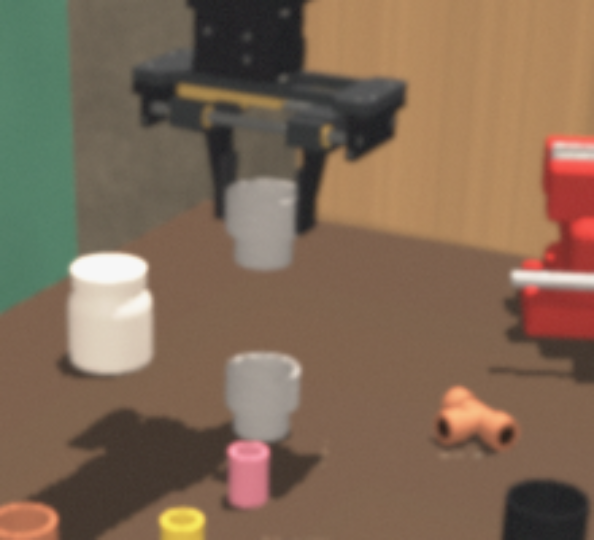

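The top cup (crop 262,220) hangs free, and the lower one stays put (262,395). Next I carry it to the stand.

drive_tool(
  rows=[
    {"tx": -1.5, "ty": 0.6, "tz": 0, "ax": 0, "ay": 0, "az": 0, "claw": 4.8},
    {"tx": -3, "ty": 1.15, "tz": 0, "ax": 0, "ay": 0, "az": 0, "claw": 4.8},
    {"tx": -3, "ty": 1.15, "tz": 0, "ax": 0, "ay": 0, "az": 0, "claw": 4.8},
    {"tx": -3, "ty": 1.15, "tz": 0, "ax": 0, "ay": 0, "az": 0, "claw": 4.8},
    {"tx": -3, "ty": 1.15, "tz": 0, "ax": 0, "ay": 0, "az": 0, "claw": 4.8},
    {"tx": -3, "ty": 1.15, "tz": 0, "ax": 0, "ay": 0, "az": 0, "claw": 4.8},
    {"tx": -3, "ty": 1.15, "tz": 0, "ax": 0, "ay": 0, "az": 0, "claw": 4.8},
    {"tx": -3, "ty": 1.15, "tz": 0, "ax": 0, "ay": 0, "az": 0, "claw": 4.8},
    {"tx": -3, "ty": 1.15, "tz": 0, "ax": 0, "ay": 0, "az": 0, "claw": 4.8},
    {"tx": -3, "ty": 1.15, "tz": 0, "ax": 0, "ay": 0, "az": 0, "claw": 4.8},
  ],
)

```text
time_s: 23.1
tcp_pos: [0.5061, 0.0374, 0.164]
ee_rot: [[-0.0, -1.0, -0.002], [-1.0, 0.0, -0.0], [0.0, 0.002, -1.0]]
wrist_force: [0.5, 0.8, -1.1]
gripper_width: 0.66
gripper_force: 30.0
```

drive_tool(
  rows=[
    {"tx": -3, "ty": 1.15, "tz": 0, "ax": 0, "ay": 0, "az": 0, "claw": 4.8},
    {"tx": -3, "ty": 1.15, "tz": 0, "ax": 0, "ay": 0, "az": 0, "claw": 4.8},
    {"tx": -3, "ty": 1.15, "tz": 0, "ax": 0, "ay": 0, "az": 0, "claw": 4.8},
    {"tx": -1.7, "ty": 0.6, "tz": 1, "ax": 0, "ay": 0, "az": 0, "claw": 4.8},
    {"tx": 0, "ty": 0, "tz": 2, "ax": 0, "ay": 0, "az": 0, "claw": 4.8},
    {"tx": 0, "ty": 0, "tz": 2, "ax": 0, "ay": 0, "az": 0, "claw": 4.8},
    {"tx": 0, "ty": 0, "tz": 2, "ax": 0, "ay": 0, "az": 0, "claw": 4.8},
    {"tx": 0, "ty": 0, "tz": 2, "ax": 0, "ay": 0, "az": 0, "claw": 4.8},
    {"tx": 0, "ty": 0, "tz": 0, "ax": 0, "ay": 0, "az": 0, "claw": 4.8},
    {"tx": 0, "ty": 0, "tz": 0, "ax": 0, "ay": 0, "az": 0, "claw": 4.8},
  ],
)

```text
time_s: 23.93
tcp_pos: [0.4662, 0.1427, 0.0738]
ee_rot: [[0.0, -1.0, -0.003], [-1.0, -0.0, -0.002], [0.002, 0.003, -1.0]]
wrist_force: [1.1, 1.4, 0.7]
gripper_width: 0.657
gripper_force: 30.0
```

Down 3 cm to .0438.

drive_tool(
  rows=[
    {"tx": -0.1, "ty": -0.1, "tz": 1, "ax": 0, "ay": 0, "az": 0, "claw": 4.8},
    {"tx": 0, "ty": 0, "tz": 1, "ax": 0, "ay": 0, "az": 0, "claw": 4.8},
    {"tx": 0, "ty": 0, "tz": 0.5, "ax": 0, "ay": 0, "az": 0, "claw": 4.8},
    {"tx": 0, "ty": 0, "tz": 0.2, "ax": 0, "ay": 0, "az": 0, "claw": 4.8},
    {"tx": 0, "ty": 0, "tz": 0.1, "ax": 0, "ay": 0, "az": 0, "claw": 4.8},
    {"tx": 0, "ty": 0, "tz": 0.1, "ax": 0, "ay": 0, "az": 0, "claw": 4.8},
    {"tx": 0, "ty": 0, "tz": 0, "ax": 0, "ay": 0, "az": 0, "claw": 4.8},
    {"tx": 0, "ty": 0, "tz": 0, "ax": 0, "ay": 0, "az": 0, "claw": 4.8},
  ],
)

```text
time_s: 24.6
tcp_pos: [0.4684, 0.1445, 0.0461]
ee_rot: [[0.0, -1.0, 0.001], [-1.0, -0.0, 0.001], [-0.001, -0.001, -1.0]]
wrist_force: [0.4, 0.2, -1.1]
gripper_width: 0.66
gripper_force: 30.0
```

drive_tool(
  rows=[
    {"tx": 0, "ty": 0.1, "tz": 0.1, "ax": 0, "ay": 0, "az": 0, "claw": 4.8},
    {"tx": 0, "ty": 0, "tz": 0.1, "ax": 0, "ay": 0, "az": 0, "claw": 4.8},
    {"tx": 0, "ty": 0, "tz": 0, "ax": 0, "ay": 0, "az": 0, "claw": 4.8},
    {"tx": 0, "ty": 0, "tz": 0, "ax": 0, "ay": 0, "az": 0, "claw": 4.8},
  ],
)

```text
time_s: 24.93
tcp_pos: [0.4671, 0.1444, 0.0438]
ee_rot: [[0.0, -1.0, 0.0], [-1.0, -0.0, 0.0], [-0.0, -0.0, -1.0]]
wrist_force: [-0.7, -0.2, 0.5]
gripper_width: 0.66
gripper_force: 30.0
```

drive_tool(
  rows=[
    {"tx": 0, "ty": 0, "tz": 0, "ax": 0, "ay": 0, "az": 0, "claw": 6.4},
    {"tx": 0, "ty": 0, "tz": 0, "ax": 0, "ay": 0, "az": 0, "claw": 7.2},
    {"tx": 0, "ty": 0, "tz": 0, "ax": 0, "ay": 0, "az": 0, "claw": 8.6},
    {"tx": 0, "ty": 0, "tz": 0, "ax": 0, "ay": 0, "az": 0, "claw": 8.6},
    {"tx": 0, "ty": 0, "tz": 0, "ax": 0, "ay": 0, "az": 0, "claw": 8.6},
    {"tx": 0, "ty": 0, "tz": 0, "ax": 0, "ay": 0, "az": 0, "claw": 8.6},
    {"tx": 0, "ty": 0, "tz": -2, "ax": 0, "ay": 0, "az": 0, "claw": 8.6},
    {"tx": 0, "ty": 0, "tz": -3, "ax": 0, "ay": 0, "az": 0, "claw": 8.6},
    {"tx": 0, "ty": 0, "tz": -3, "ax": 0, "ay": 0, "az": 0, "claw": 8.6},
    {"tx": 0, "ty": 0, "tz": -3, "ax": 0, "ay": 0, "az": 0, "claw": 8.6},
  ],
)

```text
time_s: 25.77
tcp_pos: [0.4668, 0.1441, 0.1548]
ee_rot: [[0.0, -1.0, -0.001], [-1.0, -0.0, -0.001], [0.001, 0.001, -1.0]]
wrist_force: [1.0, 0.6, -0.1]
gripper_width: 0.986
gripper_force: 0.0
```

drive_tool(
  rows=[
    {"tx": 3, "ty": 0, "tz": -3, "ax": 0, "ay": 0, "az": 0, "claw": 8.6},
    {"tx": 3.5, "ty": 0, "tz": -1, "ax": 0, "ay": 0, "az": 0, "claw": 8.6},
    {"tx": 3.5, "ty": 0, "tz": 0, "ax": 0, "ay": 0, "az": 0, "claw": 8.6},
    {"tx": 3.5, "ty": 0, "tz": 0, "ax": 0, "ay": 0, "az": 0, "claw": 8.6},
    {"tx": 3.5, "ty": 0, "tz": 0, "ax": 0, "ay": 0, "az": 0, "claw": 8.6},
    {"tx": 3.5, "ty": 0, "tz": 0, "ax": 0, "ay": 0, "az": 0, "claw": 8.6},
    {"tx": 3.5, "ty": 0, "tz": 0, "ax": 0, "ay": 0, "az": 0, "claw": 8.6},
    {"tx": 3.5, "ty": 0, "tz": 0, "ax": 0, "ay": 0, "az": 0, "claw": 8.6},
    {"tx": 3.5, "ty": 0, "tz": 0, "ax": 0, "ay": 0, "az": 0, "claw": 8.6},
    {"tx": 0, "ty": 0, "tz": 0, "ax": 0, "ay": 0, "az": 0, "claw": 8.6},
  ],
)

```text
time_s: 26.6
tcp_pos: [0.4666, -0.1695, 0.1929]
ee_rot: [[-0.006, -1.0, -0.001], [-1.0, 0.006, -0.001], [0.001, 0.001, -1.0]]
wrist_force: [1.1, 0.1, 0.6]
gripper_width: 0.983
gripper_force: 0.0
```

Run:
```python
from h import *
p,d=capture('top');X=cloud('top',d)
for k,c,r,h in [('L',(.431,.3305),.04,.09),('M',(.6134,.081),.033,.08),('S',(.603,.2233),.025,.07),('cup',(.4671,.1436),.045,.069)]:
    m=(np.hypot(X[...,0]-c[0],X[...,1]-c[1])<r)&(abs(X[...,2]-h)<.008)&(d>0)
    v,u=np.nonzero(m)
    if len(u):
        q=cv2.minEnclosingCircle(cast('top',np.c_[u,v],h)[:,:2].astype(np.float32)); print(k,len(u),round(2*q[1],4),'err mm',np.round((np.array(q[0])-c)*1e3,1))
p,d=capture('side');cv2.imwrite('pics/side4.png',p[:,:,::-1])
```

```text
L 238 0.0581 err mm [-0.8 -1.9]
M 85 0.0418 err mm [0.  0.5]
S 101 0.0302 err mm [-2.5 -1.1]
cup 180 0.0582 err mm [-0.9 -1. ]
```

View pics/side4.png

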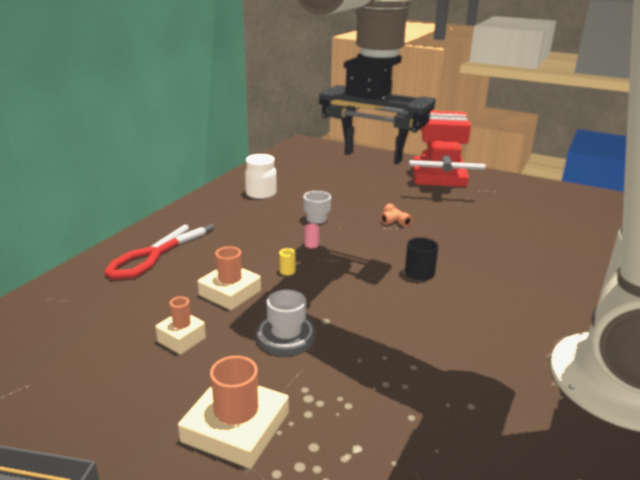

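The side view shows the cup standing on the stand (286,315) and the couplings on their bricks. The measured offsets are all under 3 mm, and the arm is clear.

```bash
python3 -c "from station import *;print(finish_job())"
```

```text
the job is handed in; nothing more can be done
None
```

The job is handed in: the last pictures, taken just before, showed all three couplings upright on their own bricks and the top cup on the round stand, each within about 3 mm of centre; the hand-in returned no verdict.

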